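# Stack the lens tray on the carrier and latch it down

## Task

Take the lens tray off the sloped stand and lower it, without dropping it, onto the carrier's bottom tray so that its four corner pins drop into the open corner posts and it sits fully down. Then turn the carrier's black bar knob clockwise, swinging the latch arm in over the tray's wall, until the arm is at its stop and the knob's clutch slips; stop turning there and let go. Leave the other things on the bench where they lie.

Things in the scene. Friction and masses are not known exactly. Their poses are not given: they have to be found in the camera images.
- tray_grip (a point): Centre of the black grip of the loose lens tray: a bar 60 mm long (x), 12 thick (y), 24 high (z), free on both sides, in the tray's middle. z is the tray's up, at the start tilted 30 deg from upright, to the right as the robot sees it. Along z from here: floor's underside 32 mm below, pin tips 42 below, lens tops 24 below, wall rim 18 below, post tops 18 above. The tray is the same turned half round.
- tray: The loose tray, 0.25 kg, aluminium, 110 (x) by 150 mm (y); origin between its pin tips. A divider along x carries the grip; a lens lies on each side. Square posts (18 mm) and under them pins at x +-46, y +-66 mm; pins 8 mm round, 10 long, tapering to 3.6 over the last 4 mm. Starts on the stand, resting on its pins, front wall against the lip.
- seat (a point): Centre between the fixed carrier's four posts, level with their open tops, 60 mm above the worktop; x, y as in the tray, z up. The carrier is a grey deck with a tray like the loose one fixed on it; its posts (x +-46, y +-66 mm) are sockets 11 mm square inside, 16 deep. With the loose tray fully down, its floor is on the post tops, its grip's centre 32 mm above here.
- knob_grip (a point): On the upright axis of the carrier's latch knob, at gripping height 112 mm above the worktop; 85 mm from seat towards the carrier's -x. Black upright bar 44 mm long (this point's x), 12 thick (its y), from 20 mm below to 10 mm above this point, with a steel collar, 30 mm wide, under it. Turns the latch arm through a slip clutch.
- latch_tip (a point): Near the end of the steel latch arm: 13 mm wide, reaching 47 mm from the knob's axis, turning at 77 to 84 mm above the worktop, 3 mm over the rim of a seated tray. At the start it points about to the carrier's +y, clear of the tray's way; if the tray is not fully down the arm strikes its wall.
- latch (a joint): Angle of the latch arm, rad: 0 points to the carrier's +y, grows clockwise seen from above; stop at 1.10, over the tray's front wall. Starts at 0 to 0.25; turns with about 0.03 N m and stays where it is left.
- knob (a joint): Angle of the bar knob relative to the latch arm, rad, growing clockwise seen from above: how far the clutch has slipped, 0 at the start. Stays about 0 while the arm turns with the knob; when the arm is stopped the clutch slips smoothly at 0.13 N m, and stays where it is left.
- stand: Fixed sheet-metal stand under the loose tray. Origin on the worktop under its middle; its panel, 132 mm along the slope by 174 mm (y), rises 30 deg towards its +x, the robot's left; a lip 24 mm high along the lower edge, on the right, holds the tray, which lifts straight up or square off the panel. Close behind stand two drill presses 0.25 m tall: keep to x below 0.57 m beside them (y over -0.13 m).
- tweezers: bystander: steel tweezers, 120 mm; origin under its middle
- loupe: bystander: black loupe, 38 mm wide, 30 mm high; origin under its middle
- lighter: bystander: lighter, 80 mm; origin under its middle

How it is judged:
By the outcome, as a careful person would: the job done as asked, in the order asked, and still so for the second after the job is handed in, with the robot touching nothing.
It also fails if it takes over 59 s, if anything falls off the work surface, if the arm or the gripper's body presses on something with over 40 N, if the wrist force passes 120 N, or if a joint passes its speed limit or range.

## Robot

A 6-joint arm with a two-finger parallel gripper is mounted at the origin on a cart in front of the work surface, level with it; the furniture and walls round the work are solid. World frame = base frame: x ahead of the robot, y to its left, z up, the work surface at z = 0. Lengths are in m, angles in rad, forces in N, time in s.
With the tool pointing down it reaches from about 0.375 to 0.9 m from the base axis. Payload 3.1 kg.
Tool frame: the origin (TCP) lies at the centre of the arm's flange, where the gripper is bolted on; the fingertips stand 173 mm ahead of it and the grasp point (between the pads) lies 155 mm ahead of it (tip_extent is the distance from the TCP to the fingertips, in m); z points along the fingers, y is the direction in which the jaws open and shut (so a half turn about z gives the same grasp; the last joint's range is limited). The gripper opens to 85 mm and grips with 20 to 120 N. Pads are 22 mm wide; open, the fingers measure 114 mm over their backs; the gripper's body (76 mm by 85 mm) begins 54 mm behind the grasp point. The pads swing forward as they close: fully open they stand 13 mm farther back than shut.
Start: joints at [-1.462, 0.527, 1.433, -0, 1.181, -0.178], TCP at [0.177, -0.599, 0.405] pointing down, gripper open.
Joint ranges: [-3.08, 3.08], [-0.75, 2.2], [0.22, 2.44], [-1.43, 4.57], [0, 2.65], [-2.85, 2.85]. Speed limits (rad/s): [2.79, 2.79, 3.14, 3.14, 3.14, 3.14].

## Interface

Orientations are given as a unit quaternion [x, y, z, w].
In Python, from station import sense, snapshot, sign_off, tip_extent gives the robot as it stands. The module is installed in compiled form; this text tells all that it offers.
- The arm moves only by the tool servo_tool, never from a script. Its argument "rows" is a list of rows, each a list of 3 entries, a list of its own where there are three numbers: the shift along the tool's x, y, z in mm, then the turn about the tool's z in degrees, then the opening, from -1 (shut) to 1 (fully open), so that 0 is half open. A call has 1 to 8 rows; each row is the pose to reach, as a shift and turn from the pose measured when the call began, along the tool's axes at that moment; what a row does not reach only later rows make up. A row lasts 1/10 s, in which the tool goes at most 50 mm and 8.59 degrees, less where a joint would pass 70% of its speed; a pose out of reach is approached as far as the arm can. A call with a gripper value outside its range is refused whole. The fingers move at their own pace and stop on an object; "force" is the grip in N (left out, the last holds). Time passes only in rows, so rows that repeat a pose let the fingers close. It gives the time, the measured TCP pose, the force and the opening at its end, in the units of the state.
- sense(): the state, without advancing time (a new reading comes with each control period).
- snapshot(name): name is "scene" or "side" or "wrist"; returns a dict with "image" (420x560x3 uint8, blue, green, red), "z_map" (420x560 float32, m along the optical axis (not along the pixel's ray), 0 where there is no reading), "vertical_fov" (degrees; the focal length in pixels is half the picture's height over the tangent of half this angle, whatever the lens; pixels are square), "cx", "cy" (the principal point, pixels), "cam_to_world" (4x4, takes a point from camera to world coordinates). Camera axes: x right, y down, z forward; pixel columns grow to the right and rows downward; lengths in m; the calibration is good to about 2 mm. A picture is of the moment at which its call begins.
- sign_off(): hands the job in, once; it reports no verdict.
The state is a dict: "t": time; "q": joint angles; "qd": joint speeds; "tau": joint torques, N m; "tcp_pos": TCP position; "tool_rot": TCP orientation; "force": force on the tool from outside, world axes, zero at the start; "ft_torque": the same for the moment, N m; "finger_gap": opening from 0.0 (shut) to 1.0 (fully open).
Only numpy, scipy, OpenCV 4.12 (cv2) and the standard library are available. Lean on these libraries where they do the work, as an engineer would, in place of code of your own. Each camera call takes 0.05 s, during which the arm holds its last target. There are 200 camera calls.

## Working session

There is one attempt and no reset: what is moved stays moved. The work goes in short steps, Python scripts to look and compute and a tool call to move; the robot and the scene stay as the last step left them, time stands still between calls to the robot, and variables do not carry over. Pictures are saved under pics/ and viewed, about 8 in all and at most 12, crops included, and the job is handed in when it is done.

Besides the shell and the picture viewer there is one more tool, called after "Call:" in YAML: its name, and indented under it one key for each argument. servo_tool: Moves the arm, as the interface text tells. Its arguments: {"type":"object","properties":{"rows":{"type":"array"},"force":{"type":"number"}},"required":["rows"]}

```bash
mkdir -p pics; cat > h.py <<'E'
import numpy as np, cv2
from station import sense, snapshot
def shot(n,save=None):
    s=snapshot(n)
    if save: cv2.imwrite('pics/'+save+'.png',s['image'])
    return s
def f(s): return s['image'].shape[0]/2/np.tan(np.radians(s['vertical_fov']/2))
def cloud(s):
    z=s['z_map']; v,u=np.indices(z.shape); F=f(s)
    p=np.stack([(u-s['cx'])/F*z,(v-s['cy'])/F*z,z],-1)
    T=np.array(s['cam_to_world']); return p@T[:3,:3].T+T[:3,3]
def ray(s,u,v):
    T=np.array(s['cam_to_world']);F=f(s)
    d=T[:3,:3]@np.array([(u-s['cx'])/F,(v-s['cy'])/F,1]); return T[:3,3],d
def onz(s,u,v,z):
    o,d=ray(s,u,v); return o+d*(z-o[2])/d[2]
E
python3 - <<'E'
from h import *
import pickle
S={n:shot(n) for n in ('scene','side','wrist')}
pickle.dump(S,open('s0.pkl','wb'))
cv2.imwrite('pics/a.png',S['scene']['image']);cv2.imwrite('pics/b.png',S['side']['image']);cv2.imwrite('pics/c.png',S['wrist']['image'])
for n,s in S.items(): print(n,s['vertical_fov'],s['cx'],s['cy'],np.round(s['cam_to_world'],3).tolist())
print(sense())
E
```

```text
scene 45.34530372931473 273.3288491279727 210.08697706922973 [[-0.837, -0.318, 0.445, -0.065], [-0.547, 0.453, -0.704, 0.854], [0.023, -0.833, -0.554, 0.92], [0.0, 0.0, 0.0, 1.0]]
side 42.96067520760052 284.83130179054655 223.16291004457986 [[0.972, -0.157, 0.175, 0.32], [-0.235, -0.62, 0.748, -1.232], [-0.009, -0.769, -0.64, 1.013], [0.0, 0.0, 0.0, 1.0]]
wrist 63.73461832981021 282.077541461952 201.37945465358646 [[0.282, -0.906, -0.315, 0.259], [-0.959, -0.267, -0.091, -0.576], [-0.002, 0.328, -0.945, 0.372], [0.0, 0.0, 0.0, 1.0]]
{'t': 0.15, 'q': array([-1.46248445e+00,  5.28261527e-01,  1.43362934e+00,  2.97204187e-05,
        1.18140690e+00, -1.78501504e-01]), 'qd': array([-4.49913196e-04, -4.05081544e-03, -3.14758275e-03, -8.24417888e-05,
       -6.19692194e-04,  1.43057782e-03]), 'tau': array([ 1.35767896e-04, -4.42744768e+01, -1.78275955e+01, -2.09037953e-04,
        5.67493698e-03, -2.12407777e-06]), 'tcp_pos': array([ 0.17681181, -0.59918746,  0.40394591]), 'tool_rot': array([ 9.89735319e-01,  1.42910012e-01,  4.36488085e-05, -8.51552943e-04]), 'force': array([-0.41336075,  0.17465234,  0.1270578 ]), 'ft_torque': array([0.00841519, 0.01229835, 0.02190867]), 'finger_gap': 0.9982951977519606}
```

View pics/a.png

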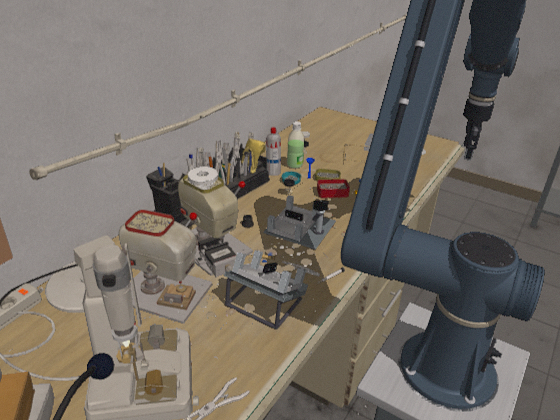

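View pics/b.png

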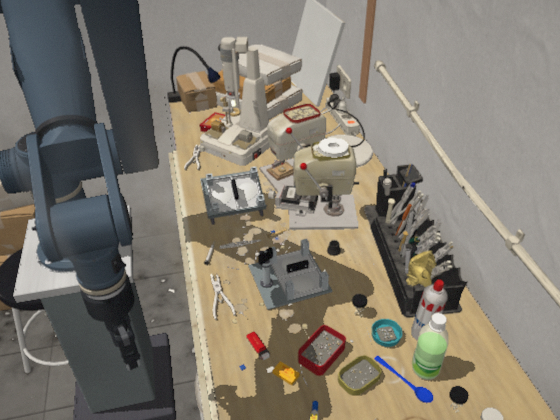

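The scene view shows the tray on the stand at about (268,272) and the carrier at (300,225). In the side view the tray is at (235,190) and the carrier at (288,275), with the knob at its left. I'll enlarge both areas.

```bash
python3 - <<'E'
from h import *
import pickle
S=pickle.load(open('s0.pkl','rb'))
a=cv2.resize(S['scene']['image'][180:330,210:345],None,fx=4,fy=4,interpolation=3) # 540x600
b=cv2.resize(S['side']['image'][160:310,190:340],None,fx=4,fy=4,interpolation=3)
cv2.imwrite('pics/d.png',a);cv2.imwrite('pics/e.png',b)
for n,s in S.items():
    P=cloud(s); m=(s['z_map']>0)
    W=P[m]; print(n,m.mean(), np.percentile(W[:,2],[5,25,50,75]))
E
```

```text
scene 0.9958673469387755 [-0.74579937 -0.00114891  0.09564561  0.32963985]
side 0.9961181972789116 [-7.42991390e-01  3.39480790e-04  7.91296430e-02  3.40688399e-01]
wrist 0.995969387755102 [-0.75348843 -0.75090672 -0.74827537 -0.00098871]
```

View pics/d.png

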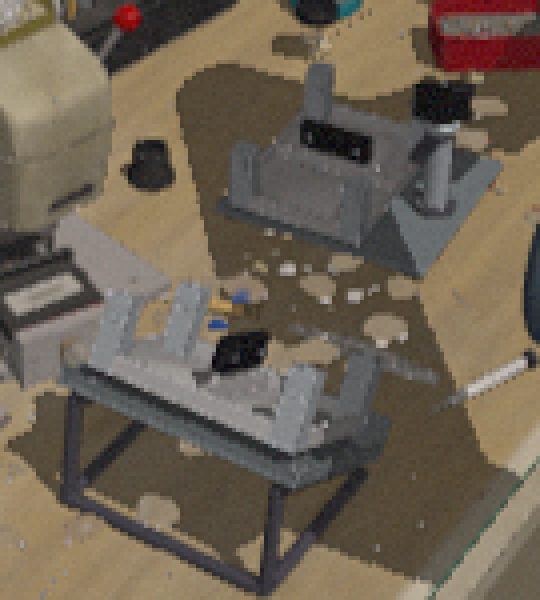

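View pics/e.png

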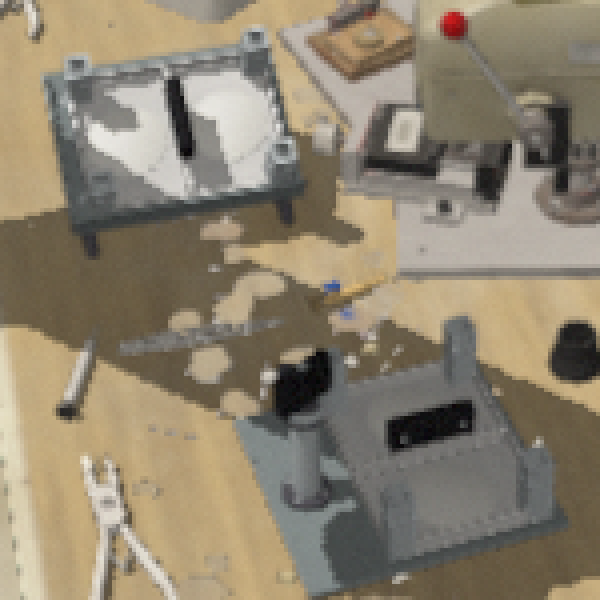

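The crops show the tray on the stand tilted with its low side to the right, grip at d(240,350)/e(180,118). The carrier's knob (d(443,100), e(303,383)) is on the robot's side, and tweezers lie between the two. Next I'll make a top-down map and black-part measurements from both views.

```bash
python3 - <<'E'
from h import *
import pickle
S=pickle.load(open('s0.pkl','rb'))
x0,x1,y0,y1,r=0.28,0.82,-0.85,0.05,0.0015
H=int((x1-x0)/r);Wd=int((y1-y0)/r)
hm=np.full((H,Wd),-1.);col=np.zeros((H,Wd,3),np.uint8)
boxes={'scene':{'traygrip':(262,260,280,276),'cargrip':(284,208,304,222),'knob':(312,199,329,211)},
       'side':{'traygrip':(229,177,240,201),'cargrip':(285,258,310,274),'knob':(256,246,274,266)}}
for n in ('scene','side'):
    s=S[n];P=cloud(s);im=s['image']
    ok=(s['z_map']>0)&(P[...,2]>-.02)&(P[...,2]<.16)
    i=((x1-P[...,0])/r).astype(int);j=((y1-P[...,1])/r).astype(int)
    ok&=(i>=0)&(i<H)&(j>=0)&(j<Wd)
    o=np.argsort(P[...,2][ok]);ii=i[ok][o];jj=j[ok][o];z=P[...,2][ok][o];c=im[ok][o]
    for a,b,zz,cc in zip(ii,jj,z,c):
        if zz>hm[a,b]: hm[a,b]=zz;col[a,b]=cc
    for k,(u0,v0,u1,v1) in boxes[n].items():
        m=np.zeros(im.shape[:2],bool);m[v0:v1,u0:u1]=1
        m&=(im.max(2)<50)&ok
        Q=P[m]; zt=np.median(Q[:,2]); 
        Q=Q[abs(Q[:,2]-zt)<.04]
        pc=Q-Q.mean(0);w,V=np.linalg.eigh(np.cov(pc[:,:2].T))
        print(n,k,len(Q),'mean',Q.mean(0).round(4),'min',Q.min(0).round(3),'max',Q.max(0).round(3),'axis deg',np.degrees(np.arctan2(V[1,1],V[0,1])).round(1),'sd',np.sqrt(w).round(4))
k=np.ones((3,3),np.uint8)
col=cv2.dilate(col,k)
out=col.copy()
for g in np.arange(.3,.82,.1): 
    v=int((x1-g)/r);cv2.line(out,(0,v),(Wd,v),(0,255,255),1);cv2.putText(out,f'{g:.1f}',(0,v-2),0,.4,(0,255,0))
for g in np.arange(-.8,.05,.1):
    u=int((y1-g)/r);cv2.line(out,(u,0),(u,H),(0,255,255),1);cv2.putText(out,f'{g:.1f}',(u,10),0,.4,(0,255,0))
cv2.imwrite('pics/top.png',out);print(out.shape)
E
```

```text
scene traygrip 83 mean [0.459  0.0312 0.1001] min [ 0.455 -0.     0.08 ] max [0.467 0.051 0.116] axis deg 90.1 sd [0.0028 0.014 ]
scene cargrip 115 mean [ 0.5717 -0.2735  0.0454] min [ 0.542 -0.329  0.017] max [ 0.603 -0.264  0.056] axis deg -174.2 sd [0.0065 0.0171]
scene knob 128 mean [ 0.4874 -0.2807  0.1089] min [ 0.468 -0.297  0.09 ] max [ 0.508 -0.266  0.123] axis deg -147.4 sd [0.0034 0.0118]
side traygrip 60 mean [0.4646 0.0205 0.1014] min [ 0.46  -0.004  0.084] max [0.469 0.047 0.122] axis deg 90.1 sd [0.0027 0.0145]
side cargrip 152 mean [ 0.5745 -0.2775  0.0477] min [ 0.545 -0.286  0.015] max [ 0.615 -0.23   0.057] axis deg -170.2 sd [0.0045 0.0168]
side knob 157 mean [ 0.4903 -0.2859  0.1099] min [ 0.471 -0.302  0.084] max [ 0.51  -0.239  0.126] axis deg 46.8 sd [0.0076 0.0136]
(359, 600, 3)
```

View pics/top.png

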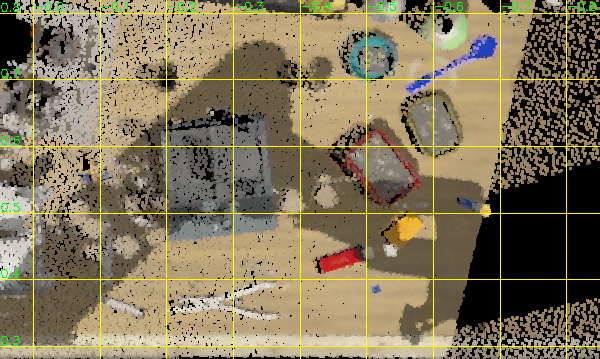

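Both views agree within 5–10 mm:

| Point | x (m) | y (m) |
|---|---|---|
| Tray grip | 0.462 | 0.025 |
| Carrier grip | 0.573 | −0.276 |
| Knob | 0.489 | −0.283 |

The knob-to-seat distance comes to 84.5 mm, which matches the text. The worktop behind the carrier (x 0.67–0.79, y −0.24 to −0.40) looks free for levelling the tray. Now I'll go over the tray.

Call:
servo_tool:
  rows:
    - [[32, -37, 0], -5, -0.2]
    - [[64, -74, 0], -10, -0.2]
    - [[96, -111, 0], -15, -0.2]
    - [[128, -148, 0], -20, -0.2]
    - [[160, -185, 0], -25, -0.2]
    - [[192, -222, 0], -30, -0.2]
    - [[224, -259, 0], -35, -0.2]
    - [[256, -296, 0], -41.6, -0.2]

```text
t: 0.95
tcp_pos: [0.3389, -0.241, 0.4045]
tool_rot: [0.874, 0.487, 0.0, -0.001]
force: [1.3, -0.5, 0.0]
finger_gap: 0.402
```

```bash
cat >> h.py <<'E'
from scipy.spatial.transform import Rotation as R
def to(x,y,z,yaw):
    "shift in tool axes (mm) and turn (deg) to put the TCP at x,y,z with tool x at yaw deg"
    s=sense();M=R.from_quat(s['tool_rot']).as_matrix()
    d=M.T@(np.array([x,y,z])-s['tcp_pos'])*1000
    y0=np.degrees(np.arctan2(M[1,0],M[0,0]))
    print('t',round(s['t'],2),'pos',s['tcp_pos'].round(4),'yaw',y0.round(2),'q',s['q'].round(2),'F',s['force'].round(1),'gap',round(s['finger_gap'],3))
    print('shift',d.round(1),'turn',round((y0-yaw+180)%360-180,2))
E
python3 -c "
from h import *
to(.462,.025,.40,90)"
```

```text
t 0.95 pos [ 0.3389 -0.241   0.4045] yaw 58.23 q [-0.89  0.25  1.93  0.    0.97 -0.33] F [ 1.3 -0.5  0. ] gap 0.402
shift [291.  -35.4   5. ] turn -31.77
```

Call:
servo_tool:
  rows:
    - [[45, -6, 0], -5, -0.2]
    - [[90, -12, 0], -10, -0.2]
    - [[135, -18, 1], -15, -0.2]
    - [[180, -23, 2], -20, -0.2]
    - [[225, -28, 3], -25, -0.2]
    - [[270, -33, 4], -30, -0.2]
    - [[291, -35, 5], -31.8, -0.2]
    - [[291, -35, 5], -31.8, -0.2]

```text
t: 1.75
tcp_pos: [0.463, 0.0271, 0.3998]
tool_rot: [0.705, 0.709, 0.001, -0.001]
force: [-0.3, -0.3, -0.1]
finger_gap: 0.4
```

```bash
python3 - <<'E'
from h import *
to(.462,.025,.40,90)
import pickle
s=shot('wrist','w1');pickle.dump(s,open('w1.pkl','wb'))
P=cloud(s);im=s['image']
m=((im.max(2)<55)&(P[...,2]>.07)&(P[...,2]<.135)).astype(np.uint8)
n,l,st,c=cv2.connectedComponentsWithStats(m)
for i in range(1,n):
    if st[i,4]>150:
        Q=P[l==i];print(st[i],Q.mean(0).round(4),Q.min(0).round(4),Q.max(0).round(4))
E
```

```text
t 1.75 pos [0.463  0.0271 0.3998] yaw 90.3 q [-0.18  0.32  1.83  0.    0.99 -0.19] F [-0.3 -0.3 -0.1] gap 0.4
shift [-2.1 -1.1 -0.2] turn 0.3
```

View pics/w1.png

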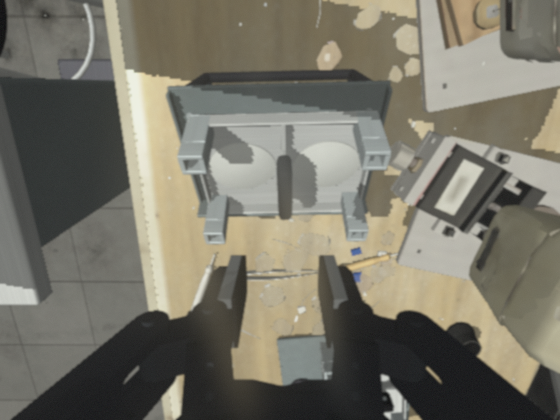

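The wrist view shows the grip as a dark vertical bar at about (285,187) between the two lenses. The posts are at (205,145), (372,145), (215,215) and (355,215), the tweezers lie below at (285,273), and the fingers are at the bottom. I'll measure the grip.

```bash
python3 - <<'E'
from h import *
import pickle
s=pickle.load(open('w1.pkl','rb'))
P=cloud(s);im=s['image']
m=np.zeros(im.shape[:2],np.uint8)
m[140:225,265:305]=(im[140:225,265:305].max(2)<75)
n,l,st,c=cv2.connectedComponentsWithStats(m)
i=1+np.argmax(st[1:,4]);Q=P[l==i];print(st[i],Q.mean(0).round(4),Q.min(0).round(4),Q.max(0).round(4))
for v in range(152,222,6):
    uu=np.where(l[v]==i)[0]
    if len(uu): print(v,uu.min(),uu.max(),P[v,uu].mean(0).round(4),P[v,uu[len(uu)//2]].round(4))
T=np.array(s['cam_to_world']);print(T[:3,3].round(3),T[:3,2].round(3))
# post tops
for u,v in [(192,160),(376,158),(214,236),(356,234),(200,120),(372,120)]: print(u,v,P[v,u].round(4))
E
```

```text
Traceback (most recent call last):
ValueError: attempt to get argmax of an empty sequence
```

```bash
python3 - <<'E'
from h import *
import pickle
s=pickle.load(open('w1.pkl','rb'))
P=cloud(s);im=s['image']
print(im[187,270:300].max(1))
m=np.zeros(im.shape[:2],np.uint8)
m[140:225,270:300]=(im[140:225,270:300].max(2)<105)
n,l,st,c=cv2.connectedComponentsWithStats(m)
i=1+np.argmax(st[1:,4]);Q=P[l==i];print(st[i],Q.mean(0).round(4),Q.min(0).round(4),Q.max(0).round(4))
for v in range(146,225,6):
    uu=np.where(l[v]==i)[0]
    if len(uu): print(v,uu.min(),uu.max(),P[v,uu].mean(0).round(4),P[v,uu[len(uu)//2]].round(4))
T=np.array(s['cam_to_world']);print(T[:3,3].round(3),T[:3,2].round(3))
for u,v in [(192,160),(376,158),(214,236),(356,234),(200,120),(372,120)]: print(u,v,P[v,u].round(4))
E
```

```text
[176 175 177 177 176 172 159 129  99  88  88  90  91  91  93  91  92  92
  91  90  90  98 109 121 123 122 123 122 122 121]
[277 155  16  64 818] [0.4662 0.0343 0.1073] [ 0.4601 -0.0006  0.0882] [0.4722 0.1113 0.3684]
158 279 290 [0.4661 0.0561 0.1021] [0.4665 0.0562 0.1027]
164 277 291 [0.4657 0.0523 0.1072] [0.4657 0.0525 0.108 ]
170 278 291 [0.466  0.049  0.1132] [0.4664 0.049  0.1135]
176 278 291 [0.4661 0.0448 0.1154] [0.4664 0.0451 0.1168]
182 278 291 [0.4661 0.039  0.1122] [0.4665 0.0396 0.1141]
188 278 291 [0.4662 0.0332 0.109 ] [0.4666 0.0335 0.1102]
194 279 291 [0.4667 0.0269 0.1053] [0.4667 0.027  0.1056]
200 279 290 [0.4663 0.0205 0.1016] [0.4667 0.0206 0.1021]
206 279 290 [0.4664 0.0137 0.0975] [0.4668 0.0138 0.0978]
212 279 290 [0.4665 0.0065 0.093 ] [0.4669 0.0063 0.0924]
218 282 286 [ 4.661e-01 -3.000e-04  9.020e-02] [ 4.661e-01 -3.000e-04  9.010e-02]
[0.464 0.111 0.368] [ 0.002 -0.326 -0.945]
192 160 [0.3964 0.0576 0.1183]
376 158 [0.5338 0.0603 0.121 ]
214 236 [ 0.4    -0.0244  0.0765]
356 234 [ 0.5343 -0.0216  0.0768]
200 120 [0.4002 0.0852 0.0994]
372 120 [0.5327 0.0862 0.1041]
```

Grip centre is at (0.466, 0.0285, 0.093). The slope is 30°, the length about 57 mm and yaw about 91°, so the text checks out. Going down to grasp.

Call:
servo_tool:
  rows:
    - [[1, 3, 30], -0.5, -0.2]
    - [[1, 3, 70], -0.5, -0.2]
    - [[1, 3, 105], -0.5, -0.2]
    - [[1, 3, 130], -0.5, -0.2]
    - [[1, 3, 143], -0.5, -0.2]
    - [[1, 3, 149], -0.5, -0.2]
    - [[1, 3, 149], -0.5, -0.2]
    - [[1, 3, 149], -0.5, -0.2]

```text
t: 2.6
tcp_pos: [0.4655, 0.0264, 0.2513]
tool_rot: [0.703, 0.711, 0.001, -0.0]
force: [-0.7, -0.4, -0.3]
finger_gap: 0.4
```

```bash
python3 - <<'E'
from h import *
to(.4664,.0285,.251,90.8)
a=shot('side')['image'][150:240,180:300];b=shot('scene')['image'][230:330,215:315]
cv2.imwrite('pics/g1.png',np.hstack([cv2.resize(a,(400,300),interpolation=3),cv2.resize(b,(300,300),interpolation=3)]))
E
```

```text
t 2.6 pos [0.4655 0.0264 0.2513] yaw 90.63 q [-0.18  0.59  1.96  0.    0.6  -0.2 ] F [-0.7 -0.4 -0.3] gap 0.4
shift [2.  0.9 0.3] turn -0.17
```

View pics/g1.png

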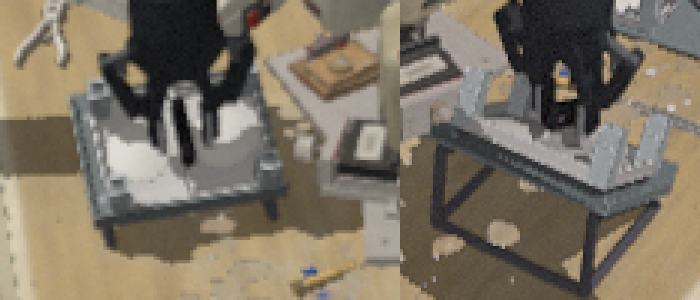

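The fingers straddle the grip bar evenly, so I'll close.

Call:
servo_tool:
  rows:
    - [[2, 1, 0], 0, -0.6]
    - [[2, 1, 0], 0, -1]
    - [[2, 1, 0], 0, -1]
    - [[2, 1, 0], 0, -1]
    - [[2, 1, 0], 0, -1]
  force: 40

```text
t: 3.2
tcp_pos: [0.4666, 0.029, 0.2525]
tool_rot: [0.702, 0.712, 0.001, 0.001]
force: [-1.2, -0.1, 6.8]
finger_gap: 0.133
```

Call:
servo_tool:
  rows:
    - [[0, 0, -5], 0, -1]
    - [[0, 0, -15], 0, -1]
    - [[0, 0, -35], 0, -1]
    - [[0, 0, -60], 0, -1]
    - [[0, 0, -90], 0, -1]
    - [[0, 0, -125], 0, -1]
    - [[0, 0, -155], 0, -1]
    - [[0, 0, -160], 0, -1]

```text
t: 4.0
tcp_pos: [0.4668, 0.029, 0.4162]
tool_rot: [0.702, 0.712, 0.003, 0.004]
force: [0.3, 0.4, -2.9]
finger_gap: 0.133
```

```bash
python3 - <<'E'
from h import *
to(.47,-.32,.42,10)
import pickle
s=shot('wrist');P=cloud(s);im=s['image'];cv2.imwrite('pics/w2.png',im)
a=shot('side')['image'][60:270,130:410]
b=cv2.resize(im,(400,300));a=cv2.resize(a,(400,300),interpolation=3)
cv2.imwrite('pics/g2.png',np.hstack([a,b]))
E
```

```text
t 4.0 pos [0.4668 0.029  0.4162] yaw 90.8 q [-0.18  0.3   1.8   0.    1.03 -0.19] F [ 0.3  0.4 -2.9] gap 0.133
shift [-349.    -1.7   -3.4] turn 80.8
```

View pics/g2.png

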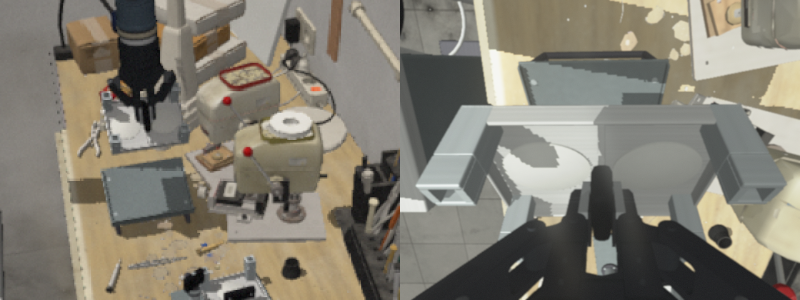

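The tray is held and clear of the stand. I'll carry it to the right and turn it.

Call:
servo_tool:
  rows:
    - [[-45, 0, 0], 0, -1]
    - [[-90, 0, 0], 2, -1]
    - [[-135, 0, 0], 8, -1]
    - [[-180, 0, 0], 16, -1]
    - [[-225, -1, -1], 24, -1]
    - [[-270, -1, -1], 32, -1]
    - [[-315, -1, -2], 40, -1]
    - [[-349, -2, -3], 48, -1]

```text
t: 4.9
tcp_pos: [0.4681, -0.3225, 0.4136]
tool_rot: [0.932, 0.361, 0.001, -0.001]
force: [0.1, -0.4, -2.8]
finger_gap: 0.134
```

```bash
python3 - <<'E'
from h import *
to(.66,-.32,.36,10)
import pickle
# heights of the patch behind the carrier (first pictures)
S=pickle.load(open('s0.pkl','rb'))
for n in('scene','side'):
    P=cloud(S[n]).reshape(-1,3)
    for x in np.arange(.65,.86,.02):
        r=[]
        for y in np.arange(-.46,-.18,.02):
            q=P[(abs(P[:,0]-x)<.01)&(abs(P[:,1]-y)<.01)]
            r.append('%4d'%(q[:,2].max()*1000) if len(q) else '   .')
        print(n,round(x,2),' '.join(r))
E
```

```text
t 4.9 pos [ 0.4681 -0.3225  0.4136] yaw 42.37 q [-0.8   0.44  1.57  0.    1.13  0.03] F [ 0.1 -0.4 -2.8] gap 0.134
shift [143.3 127.5  53.9] turn 32.37
scene 0.65    5    2    2    0    .    0    1    1    8    2    3    5    2    1    3
scene 0.67    2   52   54    1    1    2    3    1    1    3    0    2    3   22    4
scene 0.69   49   53   54    4    1    2    1    1    1    3    1    1   28   29   30
scene 0.71    2   50   48    2    3    3    2    1    2    2    2    1   27   28   28
scene 0.73    0    4    4    2    2    2    2    3    3    3    3    1    1    1    0
scene 0.75    5    2    2    2    3    2    2    2    1    2    2    1    1    1    .
scene 0.77    4    4    1    4    4    5    2    3    4    2    4    0    .    .    .
scene 0.79   49  159   45   47   50   26    9    5    3    2    0    .    .    .    .
scene 0.81  152  164  165   64  144  143   56   44   54   57    .    .    .    .    .
scene 0.83  114  168  168  133  144  146   72   56  102   64    .    .    .    .    .
scene 0.85    .  164  169   85  135  121  105  126  179   91    .    .    .    .    .
si
[... 232 characters left out ...]
    6   32   30   29
side 0.71    3   53   52    0    3    5    4    5    5    3    4    3   31   33   30
side 0.73    4    4    3    3    4    3    4    5    5    4    6    4    6    5    5
side 0.75    5    5    3    3    4    5    3    4    3    4    5    6    4    5    5
side 0.77    4    4    4    3    3    4    4    5    4    5    5    5    4    4    5
side 0.79   50  163   49   39   18   10    4    4    4    5    5    4    9    6    4
side 0.81  159  169  163   63  146  143   57   56   51   51   50   45   24   13    4
side 0.83  153  171  169   59  149  147   58   58   58   58   59   57   60   60   58
side 0.85  124  171  172    .  124  126  122  126  185   59   57   59   62  141  141
```

Measured in both views, the free patch is x 0.655–0.78, y −0.405 to −0.235. I'll level the tray there by pivoting it on its low pins, at yaw 0 and final centre x 0.708.

Call:
servo_tool:
  rows:
    - [[30, 26, 0], 8, -1]
    - [[60, 53, 0], 16, -1]
    - [[90, 80, 0], 24, -1]
    - [[120, 107, 5], 32, -1]
    - [[145, 129, 20], 40, -1]
    - [[155, 138, 40], 42.4, -1]
    - [[155, 138, 54], 42.4, -1]
    - [[155, 138, 54], 42.4, -1]

```text
t: 5.7
tcp_pos: [0.6741, -0.3189, 0.3533]
tool_rot: [1.0, 0.0, -0.005, -0.005]
force: [0.2, 0.6, -3.2]
finger_gap: 0.131
```

```bash
python3 - <<'E'
from h import *
to(.676,-.32,.222,0)
s=shot('side','x')
P=cloud(s);cv2.imwrite('pics/g3.png',cv2.resize(s['image'][150:360,220:430],(600,600),interpolation=3))
# carrier rear extent at low height
S=P.reshape(-1,3);q=S[(S[:,2]>.008)&(S[:,2]<.03)&(abs(S[:,1]+.3)<.1)&(S[:,0]<.70)&(S[:,0]>.6)];print(np.percentile(q[:,0],[50,90,99]),len(q))
E
```

```text
t 5.7 pos [ 0.6741 -0.3189  0.3533] yaw 0.03 q [-0.59  0.75  1.13  0.    1.27  0.98] F [ 0.2  0.6 -3.2] gap 0.131
shift [  3.1   2.3 131.3] turn 0.03
[0.61739278 0.63148284 0.64406456] 499
```

View pics/g3.png

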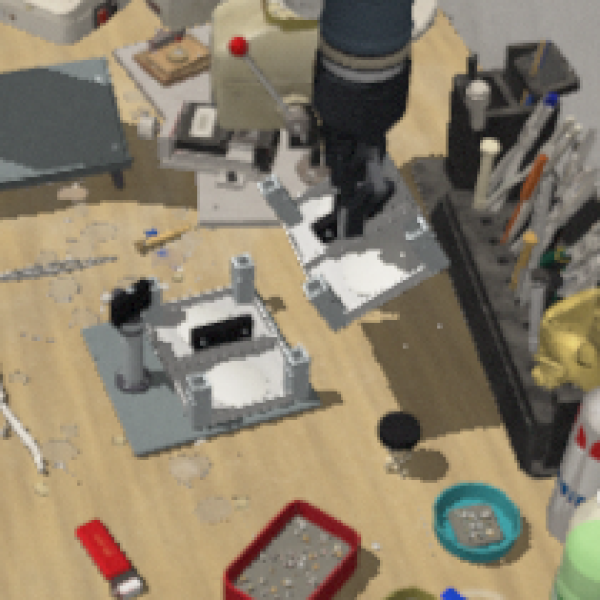

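The tray hangs over the free patch with its low side toward the robot and both neighbours clear. I'll lower it to near touch.

Call:
servo_tool:
  rows:
    - [[2, 1, 30], 0, -1]
    - [[2, 1, 70], 0, -1]
    - [[2, 1, 105], 0, -1]
    - [[2, 1, 120], 0, -1]
    - [[2, 1, 127], 0, -1]
    - [[2, 1, 131], 0, -1]
    - [[2, 1, 133], 0, -1]

```text
t: 6.45
tcp_pos: [0.6773, -0.3208, 0.2263]
tool_rot: [1.0, -0.0, 0.002, -0.001]
force: [5.9, -0.3, 0.7]
finger_gap: 0.133
```

Call:
servo_tool:
  rows:
    - [[0, 0, 1], 0, -1]
    - [[0, 0, 2], 0, -1]
    - [[0, 0, 3], 0, -1]

```text
t: 6.75
tcp_pos: [0.6773, -0.3214, 0.2244]
tool_rot: [1.0, -0.0, 0.003, -0.0]
force: [1.3, -0.0, -0.2]
finger_gap: 0.131
```

The low pins touch: the vertical force has gone from −3 N to 0. Now the arc.

Call:
servo_tool:
  rows:
    - [[4, 0, 2], 0, -1]
    - [[8, 0, 4], 0, -1]
    - [[11, 0, 5.5], 0, -1]
    - [[15, 0, 8], 0, -1]
    - [[18, 0, 10], 0, -1]
    - [[21, 0, 12], 0, -1]
    - [[21, 0, 12], 0, -1]

```text
t: 7.45
tcp_pos: [0.6987, -0.3213, 0.2132]
tool_rot: [1.0, -0.0, 0.003, -0.0]
force: [-2.4, 0.3, 4.7]
finger_gap: 0.13
```

```bash
cat > pl.py <<'E'
from h import *
import sys
# heights of the wall/floor pieces of the held tray from side + scene: fit lens/post points
to(*map(float,sys.argv[1:5]))
x0,x1,y0,y1=map(float,sys.argv[5:9])
for n in('side','scene'):
    s=shot(n);P=cloud(s);im=s['image']
    m=(P[...,0]>x0)&(P[...,0]<x1)&(P[...,1]>y0)&(P[...,1]<y1)&(P[...,2]<.16)&(P[...,2]>.02)&(im.max(2)>180)
    Q=P[m]
    if len(Q)<20: print(n,len(Q));continue
    # robust plane
    best=None;rng=np.random.default_rng(0)
    for _ in range(300):
        a=Q[rng.choice(len(Q),3,False)];nn=np.cross(a[1]-a[0],a[2]-a[0]);L=np.linalg.norm(nn)
        if L<1e-5: continue
        nn/=L;k=abs((Q-a[0])@nn)<.002
        if best is None or k.sum()>best.sum(): best=k
    q=Q[best];c=q.mean(0);v=np.linalg.svd(q-c)[2][2];v*=np.sign(v[2])
    print(n,len(Q),best.sum(),'centre',c.round(3),'tilt x,y deg',np.degrees(np.arctan2(v[:2],v[2])).round(1))
E
python3 pl.py .708 -.32 .2 0 .63 .80 -.41 -.23
```

```text
t 7.45 pos [ 0.6987 -0.3213  0.2132] yaw -0.02 q [-0.58  0.93  1.14  0.    1.06  0.99] F [-2.4  0.3  4.7] gap 0.13
shift [ 9.2 -1.3 13.3] turn -0.02
side 416 204 centre [ 0.698 -0.34   0.028] tilt x,y deg [-20.1   0.1]
scene 163 86 centre [ 0.698 -0.315  0.027] tilt x,y deg [-17.1   0.2]
```

Pivoting works: the tilt is now about 18° at 4.7 N. Continuing.

Call:
servo_tool:
  rows:
    - [[4, 0, 2.5], 0, -1]
    - [[8, 0, 5], 0, -1]
    - [[11, 0, 8], 0, -1]
    - [[14, 0, 11], 0, -1]
    - [[15, 0, 13], 0, -1]
    - [[15, 0, 13], 0, -1]

```text
t: 8.15
tcp_pos: [0.7149, -0.3212, 0.2009]
tool_rot: [1.0, -0.0, 0.005, 0.0]
force: [0.0, 0.9, 4.7]
finger_gap: 0.133
```

```bash
python3 pl.py .712 -.32 .2 0 .63 .80 -.41 -.23
```

```text
t 8.15 pos [ 0.7149 -0.3212  0.2009] yaw -0.03 q [-0.57  0.96  1.1   0.01  1.07  1.  ] F [0.  0.9 4.7] gap 0.133
shift [-3.  -1.2  0.8] turn -0.03
side 150 101 centre [ 0.704 -0.333  0.022] tilt x,y deg [1.5 0.4]
scene 12
```

Nearly level at 1.5°. I'll press slightly and let go so it settles on its pins, then rise to look at the carrier.

Call:
servo_tool:
  rows:
    - [[0, 0, 1], 0, -1]
    - [[0, 0, 1.5], 0, -1]
    - [[0, 0, 1.5], 0, -0.7]
    - [[0, 0, 0], 0, -0.4]
    - [[0, 0, -2], 0, -0.2]
    - [[0, 0, -2], 0, -0.2]
    - [[0, 0, -2], 0, -0.2]

```text
t: 8.95
tcp_pos: [0.7149, -0.3213, 0.2028]
tool_rot: [1.0, -0.0, 0.006, 0.0]
force: [-0.2, 0.2, -0.2]
finger_gap: 0.401
```

Call:
servo_tool:
  rows:
    - [[0, 0, -20], 0, -0.2]
    - [[0, 0, -50], 0, -0.2]
    - [[0, 0, -95], 0, -0.2]
    - [[0, 0, -140], 0, -0.2]
    - [[0, 0, -150], 0, -0.2]
    - [[0, 0, -150], 0, -0.2]

```text
t: 9.55
tcp_pos: [0.7138, -0.3216, 0.3583]
tool_rot: [1.0, -0.0, 0.009, 0.002]
force: [-0.1, 0.1, 0.1]
finger_gap: 0.401
```

```bash
python3 - <<'E'
from h import *
import pickle
to(.56,-.28,.40,8)
s=shot('wrist','w3');pickle.dump(s,open('w3.pkl','wb'))
E
```

```text
t 9.55 pos [ 0.7138 -0.3216  0.3583] yaw -0.04 q [-0.57  0.79  1.02  0.01  1.31  1.  ] F [-0.1  0.1  0.1] gap 0.401
shift [-153.1  -41.3  -44.7] turn -8.04
```

View pics/w3.png

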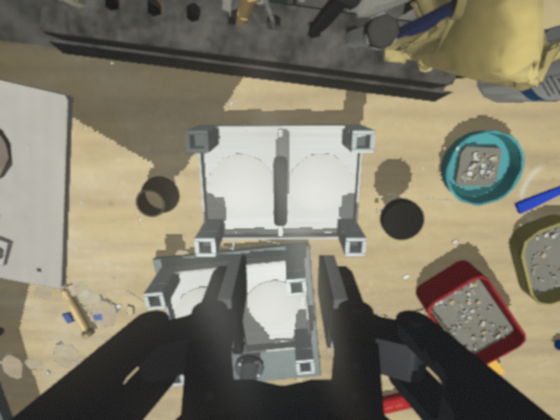

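The tray now sits level on its pins, post tops at (200,140), (361,140), (206,245) and (354,244), grip at (281,190), and nothing was touched. The carrier is just in front, so I'll move over it.

Call:
servo_tool:
  rows:
    - [[-20, -5, -20], -2, -0.2]
    - [[-60, -15, -40], -4, -0.2]
    - [[-100, -25, -60], -6, -0.2]
    - [[-140, -34, -70], -8, -0.2]
    - [[-170, -40, -70], -8, -0.2]
    - [[-175, -41, -70], -8, -0.2]
    - [[-175, -41, -70], -8, -0.2]

```text
t: 10.3
tcp_pos: [0.5364, -0.2797, 0.421]
tool_rot: [0.998, 0.069, 0.005, 0.0]
force: [0.1, -0.6, 0.5]
finger_gap: 0.406
```

```bash
python3 - <<'E'
from h import *
import pickle
to(.56,-.28,.40,8)
s=shot('wrist','w4');pickle.dump(s,open('w4.pkl','wb'))
print(sense()['tool_rot'])
E
```

```text
t 10.3 pos [ 0.5364 -0.2797  0.421 ] yaw 7.91 q [-0.67  0.48  1.47  0.01  1.18  0.76] F [ 0.1 -0.6  0.5] gap 0.406
shift [23.1  3.5 21.2] turn -0.09
[9.97586537e-01 6.91655166e-02 6.06916271e-03 6.30196421e-04]
```

View pics/w4.png

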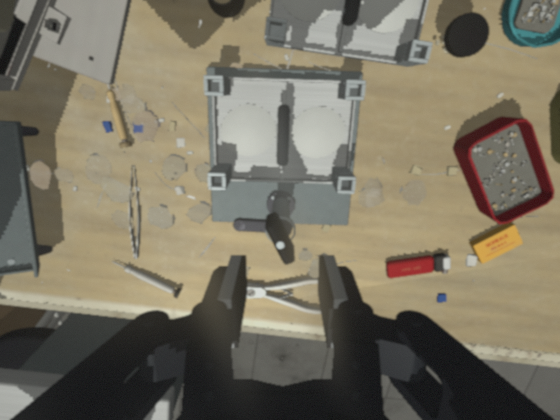

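This shows the carrier clearly: post tops at (214,84), (354,87), (217,181) and (345,184). The knob bar runs from (270,215) to (291,261), with the latch arm pointing left to (235,224). I'll measure post tops, grips and knob.

```bash
python3 - <<'E'
from h import *
import pickle
def meas(s,pts,z0,name):
    P=cloud(s);im=s['image'];C=[];Z=[]
    for u,v in pts:
        w=16;m=np.zeros(P.shape[:2],np.uint8)
        m[v-w:v+w,u-w:u+w]=(abs(P[v-w:v+w,u-w:u+w,2]-z0)<.006)
        n,l,st,c=cv2.connectedComponentsWithStats(m);i=1+np.argmax(st[1:,4])
        k=cv2.findContours((l==i).astype(np.uint8),0,1)[0][0]
        (a,b),wh,_=cv2.minAreaRect(k)
        z=np.median(P[l==i][:,2]);p=onz(s,a,b,z);C.append(p);Z.append(z)
        print(name,(round(a),round(b)),np.round(wh,0),p.round(4))
    C=np.array(C);m=C.mean(0)
    dx=(C[0]+C[1]-C[2]-C[3])/2;dy=(C[0]+C[2]-C[1]-C[3])/2
    print(name,'centre',m.round(4),'lx',np.linalg.norm(dx).round(4),'ly',np.linalg.norm(dy).round(4),'yaw x',np.degrees(np.arctan2(dx[1],dx[0])).round(2),'yaw from y',np.degrees(np.arctan2(-dy[0],dy[1])).round(2))
meas(pickle.load(open('w3.pkl','rb')),[(200,140),(361,140),(206,245),(354,244)],.06,'tray')
s=pickle.load(open('w4.pkl','rb'))
meas(s,[(214,84),(354,87),(217,181),(345,184)],.06,'carrier')
P=cloud(s)
for nm,zr,box in(('knob',(.113,.13),(250,195,310,270)),('latch',(.074,.090),(222,205,300,240)),('cargrip',(.048,.058),(272,95,296,172))):
    u0,v0,u1,v1=box;m=np.zeros(P.shape[:2],np.uint8)
    m[v0:v1,u0:u1]=(P[v0:v1,u0:u1,2]>zr[0])&(P[v0:v1,u0:u1,2]<zr[1])
    n,l,st,c=cv2.connectedComponentsWithStats(m);i=1+np.argmax(st[1:,4]);Q=P[l==i]
    (c,wh,a)=cv2.minAreaRect((Q[:,:2]*1000).astype(np.float32))
    V=np.linalg.eigh(np.cov(Q[:,:2].T))[1][:,1]
    print(nm,len(Q),np.round(c,1),np.round(wh,1),'axis',np.degrees(np.arctan2(V[1],V[0])).round(1),'z',np.median(Q[:,2]).round(4))
s=pickle.load(open('w3.pkl','rb'));P=cloud(s)
m=np.zeros(P.shape[:2],np.uint8);m[150:232,268:294]=(P[150:232,268:294,2]>.046)&(P[150:232,268:294,2]<.062)&(s['image'][150:232,268:294].max(2)<115)
Q=P[m>0];print('traygrip',len(Q),np.round(cv2.minAreaRect((Q[:,:2]*1000).astype(np.float32)),1) if 0 else cv2.minAreaRect((Q[:,:2]*1000).astype(np.float32)),np.median(Q[:,2]))
E
```

```text
tray (198, 141) [22. 25.] [ 0.7626 -0.2566  0.0589]
tray (363, 140) [23. 24.] [ 0.7628 -0.3877  0.0591]
tray (206, 246) [21. 22.] [ 0.6717 -0.2568  0.0588]
tray (355, 245) [20. 22.] [ 0.6717 -0.3874  0.0589]
tray centre [ 0.7172 -0.3221  0.0589] lx 0.091 ly 0.1308 yaw x -0.05 yaw from y 0.02
carrier (214, 85) [20. 20.] [ 0.6159 -0.206   0.0591]
carrier (355, 90) [20. 20.] [ 0.6294 -0.3364  0.0592]
carrier (217, 180) [18. 18.] [ 0.5254 -0.2156  0.0589]
carrier (346, 184) [18. 18.] [ 0.5391 -0.3459  0.0591]
carrier centre [ 0.5774 -0.276   0.0591] lx 0.0909 ly 0.131 yaw x 6.05 yaw from y 5.98
knob 638 [ 493.4 -284.5] [42.8 12.4] axis -146.9 z 0.1207
latch 420 [ 490.6 -254.9] [13.1 32.9] axis 94.5 z 0.0831
cargrip 707 [ 577.3 -276. ] [59.1 11.9] axis -173.7 z 0.0527
traygrip 547 ((717.4536743164062, -321.60211181640625), (10.007033348083496, 57.44783401489258), 89.44502258300781) 0.052748005892336025
```

Measurements fit: post spacing is 91 × 131 mm against 92 × 132, and tops are at 59 mm against 60. The tray is at (0.7172, −0.3221) yaw 0° and the carrier at (0.5774, −0.2760) yaw 6.0°, with the knob at (0.4934, −0.2845), bar axis 33°. I'll regrasp the tray.

Call:
servo_tool:
  rows:
    - [[40, 15, 0], 2, -0.2]
    - [[85, 32, 0], 4, -0.2]
    - [[130, 50, 20], 6, -0.2]
    - [[165, 63, 60], 7.9, -0.2]
    - [[173.5, 67, 105], 7.9, -0.2]
    - [[173.5, 67, 140], 7.9, -0.2]
    - [[173.5, 67, 150], 7.9, -0.2]
    - [[173.5, 67, 150], 7.9, -0.2]

```text
t: 11.15
tcp_pos: [0.7204, -0.3221, 0.2694]
tool_rot: [1.0, 0.0, 0.004, -0.001]
force: [-1.0, -0.4, 0.9]
finger_gap: 0.403
```

```bash
python3 -c "
from h import *
to(.7172,-.3221,.199,0);print(sense()['tool_rot'])"
```

```text
t 11.15 pos [ 0.7204 -0.3221  0.2694] yaw 0.05 q [-0.56  0.89  1.05  0.01  1.19  1.  ] F [-1.  -0.4  0.9] gap 0.403
shift [-3.7  0.2 70.4] turn 0.05
[ 9.99992258e-01  4.80613545e-04  3.64347834e-03 -1.40614243e-03]
```

Call:
servo_tool:
  rows:
    - [[-3, 0, 30], 0, -0.2]
    - [[-3.7, 0, 55], 0, -0.2]
    - [[-3.7, 0, 67], 0, -0.2]
    - [[-3.7, 0, 70], 0, -0.2]
    - [[-3.7, 0, 70], 0, -0.6]
    - [[-3.7, 0, 70], 0, -1]
    - [[-3.7, 0, 70], 0, -1]
    - [[-3.7, 0, 70], 0, -1]
  force: 50

```text
t: 11.95
tcp_pos: [0.7181, -0.3225, 0.2019]
tool_rot: [1.0, 0.0, 0.006, -0.0]
force: [0.9, -0.2, 4.5]
finger_gap: 0.126
```

Call:
servo_tool:
  rows:
    - [[0, 0, 0], 0, -1]
    - [[0, 0, -5], 0, -1]
    - [[0, 0, -15], 0, -1]
    - [[0, 0, -40], 0, -1]
    - [[0, 0, -75], 0, -1]
    - [[0, 0, -105], 0, -1]
    - [[0, 0, -115], 0, -1]
    - [[0, 0, -115], 0, -1]

```text
t: 12.75
tcp_pos: [0.7172, -0.3227, 0.3195]
tool_rot: [1.0, 0.0, 0.007, 0.001]
force: [-0.0, 0.6, -2.8]
finger_gap: 0.128
```

```bash
python3 -c "
from h import *
to(.5774,-.2760,.31,6);print(sense()['tool_rot'])"; python3 pl.py .5774 -.276 .23 6 .63 .80 -.41 -.23
```

```text
t 12.75 pos [ 0.7172 -0.3227  0.3195] yaw 0.06 q [-0.57  0.84  1.04  0.01  1.26  1.  ] F [-0.   0.6 -2.8] gap 0.128
shift [-139.8  -46.8    7.3] turn -5.94
[9.99972484e-01 4.96380878e-04 7.34555261e-03 9.09308278e-04]
t 12.75 pos [ 0.7172 -0.3227  0.3195] yaw 0.06 q [-0.57  0.84  1.04  0.01  1.26  1.  ] F [-0.   0.6 -2.8] gap 0.128
shift [-141.   -47.    87.3] turn -5.94
side 536 302 centre [ 0.7   -0.333  0.132] tilt x,y deg [-4.2  0.2]
scene 89 67 centre [ 0.701 -0.328  0.13 ] tilt x,y deg [-2.4 -0.4]
```

```bash
python3 - <<'E'
from h import *
s=shot('wrist');P=cloud(s);cv2.imwrite('pics/w5.png',s['image'])
Q=P.reshape(-1,3)
m=(Q[:,0]>.66)&(Q[:,0]<.80)&(Q[:,1]>-.42)&(Q[:,1]<-.22)&(Q[:,2]>.165)&(Q[:,2]<.19)
g=Q[m]
for nm,k in (('FL',(g[:,0]>.745)&(g[:,1]>-.28)),('FR',(g[:,0]>.745)&(g[:,1]<-.36)),('NL',(g[:,0]<.69)&(g[:,1]>-.28)),('NR',(g[:,0]<.69)&(g[:,1]<-.36))):
    if k.sum()>5: print(nm,k.sum(),np.percentile(g[k],[5,50,95],axis=0).round(4).tolist())
im=s['image'].reshape(-1,3)
k=(abs(Q[:,1]+.3225)<.004)&(Q[:,0]>.725)&(Q[:,0]<.746)&(Q[:,2]>.16)&(Q[:,2]<.185)
print('grip top',k.sum(),np.polyfit(Q[k,0],Q[k,2],1),np.degrees(np.arctan(np.polyfit(Q[k,0],Q[k,2],1)[0])),Q[k,2].mean())
E
```

```text
FL 2688 [[0.7523, -0.2655, 0.1658], [0.7609, -0.257, 0.1718], [0.7691, -0.2485, 0.1732]]
FR 2633 [[0.7523, -0.3962, 0.1659], [0.7608, -0.3879, 0.1716], [0.769, -0.3792, 0.173]]
grip top 976 [-0.1331924   0.26361439] -7.5867092411247565 0.16561301382142574
```

```bash
python3 - <<'E'
from h import *
s=shot('wrist');P=cloud(s)
print(sense()['tool_rot'].round(4))
Q=P.reshape(-1,3)
for y in np.arange(-.405,-.235,.0075):
    r=[]
    for x in np.arange(.67,.785,.008):
        k=(abs(Q[:,1]-y)<.002)&(abs(Q[:,0]-x)<.002)&(Q[:,2]>.10)
        r.append('%5.1f'%(np.max(Q[k,2])*1000) if k.any() else '    .')
    print('%.3f'%y,' '.join(r))
E
```

```text
[ 1.0e+00  5.0e-04  3.3e-03 -1.7e-03]
-0.405     .     .     .     .     .     .     .     .     .     .     .     .     .     .     .
-0.398     . 135.5 136.1 136.0 135.8 136.2 136.1 135.7 135.9     . 171.2 172.2 171.7     .     .
-0.390     . 125.5 125.6 125.7 125.5 126.6 127.1 126.2 126.1 125.0 172.1 156.6 172.6     .     .
-0.383     . 164.9 126.1 126.1 127.7 128.1 128.1 128.0 127.1 125.6 172.5 172.5 172.6     .     .
-0.375     .     . 125.6 127.3 128.9 129.5 130.1 129.3 128.0 125.3 125.5 125.5 136.5     .     .
-0.367     .     . 126.8 128.5 129.3 130.2 217.4 223.0 129.9 127.6 125.5 125.8 136.6     .     .
-0.360     .     . 127.7 128.2 129.7 211.4 215.5 216.2 128.7 127.1 125.7 125.4 136.4     .     .
-0.352     .     . 126.8 128.6 129.3 204.1 197.4 203.7 193.6 126.8 126.0 125.4 136.1     .     .
-0.345     .     .     .     . 127.4 129.7 195.5 224.3 127.8 126.2 126.1 125.8 136.1     .     .
-0.337     .     .     .     .     .     . 128.5 171.8 230.7 125.5 125.9 125.8 136.2     .     .
-0.330     .     .     . 161.8 161.7 196.6 204.9 224.4 230.4 126.2 125.6 125.7 136.1     .  
[... 468 characters left out ...]
5.6 136.6     .     .
-0.285     .     . 127.4 128.8 130.3 211.8 215.9 215.1 129.5 127.8 125.8 125.6 136.2     .     .
-0.277     .     . 127.3 128.5 129.8 197.3 218.1 223.2 128.6 126.9 126.1 126.2 136.8     .     .
-0.270     .     . 125.1 128.1 129.1 129.2 129.7 129.1 128.0 125.8 125.8 125.8 136.3     .     .
-0.262 154.0 164.9 125.6 127.1 128.8 129.2 128.6 128.0 126.9 126.2 172.3 172.5 172.8     .     .
-0.255     . 125.7 126.1 126.0 127.1 127.6 127.3 126.3 126.0 125.5 172.3 156.3 172.7     .     .
-0.247     . 136.4 136.6 136.6 136.7 136.6 136.7 136.8 136.5     . 171.9 172.4 172.5     .     .
-0.240     .     .     .     .     .     .     .     .     .     .     .     .     .     .     .
```

The tray is level in the grip: rims read 135.5–136.8 mm across x and y. The side camera's 3° was an artefact of the curved lens tops. Now I'll carry it over the seat.

Call:
servo_tool:
  rows:
    - [[-20, -7, 0], -1, -1]
    - [[-50, -17, 0], -2, -1]
    - [[-80, -27, 0], -3, -1]
    - [[-110, -37, 0], -4.5, -1]
    - [[-130, -44, 0], -6, -1]
    - [[-138, -46.5, 0], -6, -1]
    - [[-138, -46.5, 0], -6, -1]
    - [[-138, -46.5, 0], -6, -1]

```text
t: 13.75
tcp_pos: [0.579, -0.2763, 0.3129]
tool_rot: [0.999, 0.053, 0.004, -0.001]
force: [0.7, -0.8, -3.3]
finger_gap: 0.13
```

```bash
cat > held.py <<'E'
from h import *
to(.579,-.2764,.23,6);st=sense();print(st['tool_rot'].round(4))
s=shot('wrist');P=cloud(s);Q=P.reshape(-1,3);c=np.array([.5774,-.276]);y=np.radians(6.0)
e=np.array([[np.cos(y),np.sin(y)],[-np.sin(y),np.cos(y)]])
L=(Q[:,:2]-c)@e.T;gz=st['tcp_pos'][2]-.155
zt=gz+.018
C=[]
for sy in(1,-1):
    k=(abs(L[:,0]-.046)<.02)&(abs(L[:,1]-sy*.066)<.02)&(Q[:,2]>zt-.016)&(Q[:,2]<zt+.006)
    top=np.percentile(Q[k,2],98);k&=Q[:,2]>top-.003
    r=cv2.minAreaRect((L[k]*1000).astype(np.float32));C.append(r[0]);print('post',k.sum(),np.round(r[0],2),np.round(r[1],1),'top',top.round(4))
C=np.array(C);print('seat-frame centre mm: x',(C[:,0].mean()-45.5).round(2),'y',C[:,1].mean().round(2),'yaw err',np.degrees(np.arctan2(-(C[0]-C[1])[0],(C[0]-C[1])[1])).round(2))
for sy in (1,-1):
    k=(abs(L[:,1]-sy*.074)<.002)&(abs(L[:,0])<.03)&(Q[:,2]>zt-.05)&(Q[:,2]<zt-.03)
    print('rim slope deg',np.degrees(np.arctan(np.polyfit(L[k,0],Q[k,2],1)[0])).round(2),'z',np.median(Q[k,2]).round(4))
E
python3 held.py
```

```text
t 13.75 pos [ 0.579  -0.2763  0.3129] yaw 6.02 q [-0.62  0.66  1.47  0.01  1.01  0.84] F [ 0.7 -0.8 -3.3] gap 0.13
shift [-0.7  0.3 82.9] turn 0.02
[ 0.9986  0.0525  0.0041 -0.001 ]
post 1810 [45.5  65.06] [19.5 18.6] top 0.1711
post 1802 [ 45.58 -66.85] [18.4 19.8] top 0.171
seat-frame centre mm: x 0.04 y -0.89 yaw err 0.03
rim slope deg -0.27 z 0.1339
rim slope deg 0.05 z 0.1324
```

Tray centred to x 0.0, y −0.9 mm with 0.03° yaw error. I'll correct 0.8 mm and lower to about 5 mm above the sockets.

Call:
servo_tool:
  rows:
    - [[0, -0.8, 10], 0, -1]
    - [[0, -0.8, 22], 0, -1]
    - [[0, -0.8, 34], 0, -1]
    - [[0, -0.8, 41], 0, -1]
    - [[0, -0.8, 44], 0, -1]
    - [[0, -0.8, 44], 0, -1]
    - [[0, -0.8, 44], 0, -1]

```text
t: 14.5
tcp_pos: [0.5797, -0.2756, 0.2692]
tool_rot: [0.999, 0.053, 0.004, -0.001]
force: [0.9, -0.1, -2.5]
finger_gap: 0.131
```

```bash
python3 held.py
```

```text
t 14.5 pos [ 0.5797 -0.2756  0.2692] yaw 6.03 q [-0.62  0.72  1.5   0.01  0.92  0.84] F [ 0.9 -0.1 -2.5] gap 0.131
shift [-1.1  0.8 39.2] turn 0.03
[ 9.986e-01  5.260e-02  4.500e-03 -7.000e-04]
post 1806 [46.38 65.62] [19.5 18.4] top 0.1274
post 1831 [ 46.41 -66.12] [18.6 19.4] top 0.1274
seat-frame centre mm: x 0.9 y -0.25 yaw err 0.01
rim slope deg -0.3 z 0.0894
rim slope deg -0.11 z 0.0885
```

Call:
servo_tool:
  rows:
    - [[-1, -0.2, 2], 0, -1]
    - [[-1, -0.2, 5], 0, -1]
    - [[-1, -0.2, 8], 0, -1]
    - [[-1, -0.2, 11], 0, -1]
    - [[-1, -0.2, 13], 0, -1]
    - [[-1, -0.2, 15], 0, -1]
    - [[-1, -0.2, 16.5], 0, -1]
    - [[-1, -0.2, 17], 0, -1]

```text
t: 15.35
tcp_pos: [0.5788, -0.2755, 0.2522]
tool_rot: [0.999, 0.053, 0.005, -0.001]
force: [0.6, -0.1, -2.5]
finger_gap: 0.127
```

```bash
python3 held.py
```

```text
t 15.35 pos [ 0.5788 -0.2755  0.2522] yaw 6.03 q [-0.62  0.74  1.51  0.01  0.89  0.84] F [ 0.6 -0.1 -2.5] gap 0.127
shift [-0.1  1.  22.2] turn 0.03
[ 9.986e-01  5.260e-02  4.500e-03 -7.000e-04]
post 1811 [45.57 65.65] [18.5 19.1] top 0.1104
post 1817 [ 45.54 -66.12] [19.6 18.5] top 0.1104
seat-frame centre mm: x 0.05 y -0.23 yaw err -0.02
rim slope deg 0.21 z 0.072
rim slope deg 0.01 z 0.0716
```

The pins are in the sockets with no side force. A last lowering until contact.

Call:
servo_tool:
  rows:
    - [[0, 0, 0.7], 0, -1]
    - [[0, 0, 1.4], 0, -1]
    - [[0, 0, 2.1], 0, -1]
    - [[0, 0, 2.8], 0, -1]
    - [[0, 0, 2.8], 0, -1]

```text
t: 15.9
tcp_pos: [0.5789, -0.2754, 0.2519]
tool_rot: [0.999, 0.053, 0.005, -0.0]
force: [-3.9, 2.4, 10.1]
finger_gap: 0.127
```

```bash
python3 held.py
```

```text
t 15.9 pos [ 0.5789 -0.2754  0.2519] yaw 6.04 q [-0.62  0.74  1.51  0.01  0.89  0.84] F [-3.9  2.4 10.1] gap 0.127
shift [-0.2  1.  21.9] turn 0.04
[ 9.986e-01  5.270e-02  4.900e-03 -3.000e-04]
post 1769 [45.73 65.84] [18.4 19.6] top 0.1102
post 1810 [ 45.81 -66.22] [18.8 19.5] top 0.1103
seat-frame centre mm: x 0.27 y -0.19 yaw err 0.03
rim slope deg -0.14 z 0.0718
rim slope deg -0.2 z 0.0713
```

Seated: 10 N push with no further travel, post tops at 110 mm as they should be, level. I'll release, rise and go over the knob.

Call:
servo_tool:
  rows:
    - [[0, 0, -1], 0, -0.8]
    - [[0, 0, -1], 0, -0.4]
    - [[0, 0, -1], 0, -0.2]
    - [[0, 0, -1], 0, -0.2]
    - [[0, 0, -20], 0, -0.2]
    - [[0, 0, -55], 0, -0.2]
    - [[0, 0, -90], 0, -0.2]
    - [[0, 0, -100], 0, -0.2]

```text
t: 16.75
tcp_pos: [0.5789, -0.2762, 0.3558]
tool_rot: [0.999, 0.053, 0.008, 0.002]
force: [1.1, -0.0, 0.9]
finger_gap: 0.401
```

Call:
servo_tool:
  rows:
    - [[-15, 0, 0], -6, -0.2]
    - [[-40, 0, 0], -13, -0.2]
    - [[-65, 0, 0], -20, -0.2]
    - [[-82, 0, 0], -27, -0.2]
    - [[-86.5, 0, 0], -27, -0.2]
    - [[-86.5, 0, 0], -27, -0.2]

```text
t: 17.35
tcp_pos: [0.4926, -0.2855, 0.354]
tool_rot: [0.959, 0.283, 0.007, 0.004]
force: [0.3, -0.1, 0.7]
finger_gap: 0.401
```

```bash
cat > kn.py <<'E'
from h import *
to(.4931,-.2847,.270,33.1);print(sense()['tool_rot'].round(4))
c=np.array([.4931,-.2847])
for n in ('wrist','side','scene'):
    s=shot(n);Q=cloud(s).reshape(-1,3);im=s['image'].reshape(-1,3)
    d=np.linalg.norm(Q[:,:2]-c,axis=1)
    for nm,k in (('bar',(d<.03)&(Q[:,2]>.112)&(Q[:,2]<.127)&(im.max(1)<100)),('arm',(d<.06)&(Q[:,2]>.0785)&(Q[:,2]<.089)&(d>.016))):
        q=Q[k,:2]
        if len(q)<25: print(n,nm,len(q));continue
        V=np.linalg.eigh(np.cov(q.T))[1][:,1];m=q.mean(0)
        print(n,nm,len(q),'mean',m.round(4),'axis',np.degrees(np.arctan2(V[1],V[0])).round(1)%180,'bearing',np.degrees(np.arctan2(*(m-c)[::-1])).round(1))
s=shot('wrist','k%d'%int(sense()['t']*10))
P=cloud(s).reshape(-1,3)
k=(P[:,2]>.105)&(P[:,2]<.114)&(P[:,0]>.5)&(P[:,0]<.66)&(P[:,1]>-.38)&(P[:,1]<-.17)
print('tray post tops z',np.percentile(P[k,2],[10,50,90]).round(4) if k.any() else None)
E
python3 kn.py
```

```text
t 17.35 pos [ 0.4926 -0.2855  0.354 ] yaw 32.85 q [-0.72  0.52  1.63  0.01  0.98  0.27] F [ 0.3 -0.1  0.7] gap 0.401
shift [-0.1 -1.3 84. ] turn -0.25
[0.9592 0.2827 0.0071 0.0035]
wrist bar 955 mean [ 0.4958 -0.2827] axis 32.0 bearing 36.4
wrist arm 711 mean [ 0.4916 -0.2542] axis 106.9 bearing 92.8
side bar 82 mean [ 0.4902 -0.287 ] axis 32.80000000000001 bearing -141.4
side arm 18
scene bar 55 mean [ 0.4874 -0.2819] axis 33.400000000000006 bearing 153.4
scene arm 47 mean [ 0.4948 -0.2618] axis 163.0 bearing 85.7
tray post tops z [0.1069 0.109  0.11  ]
```

Call:
servo_tool:
  rows:
    - [[0, -1.3, 30], 0, -0.2]
    - [[0, -1.3, 60], 0, -0.2]
    - [[0, -1.3, 77], 0, -0.2]
    - [[0, -1.3, 83], 0, -0.2]
    - [[0, -1.3, 83], 0, -0.2]
    - [[0, -1.3, 83], 0, -0.6]
    - [[0, -1.3, 83], 0, -1]
    - [[0, -1.3, 83], 0, -1]
  force: 30

```text
t: 18.35
tcp_pos: [0.4934, -0.2823, 0.2722]
tool_rot: [0.959, 0.284, 0.006, 0.001]
force: [-2.4, 7.2, 2.7]
finger_gap: 0.131
```

Call:
servo_tool:
  rows:
    - [[0, 0, 0], 0, -1]
    - [[0, 0, 0], 0, -1]

```text
t: 18.55
tcp_pos: [0.4933, -0.2821, 0.2723]
tool_rot: [0.959, 0.284, 0.006, 0.001]
force: [0.4, 0.8, -6.1]
finger_gap: 0.133
```

```bash
python3 -c "
from h import *
to(.4931,-.2847,.270,33.1);s=sense();print(s['ft_torque'],s['tool_rot'].round(4))"
```

```text
t 18.55 pos [ 0.4933 -0.2821  0.2723] yaw 32.99 q [-0.72  0.64  1.69  0.01  0.81  0.27] F [ 0.4  0.8 -6.1] gap 0.133
shift [-1.6  2.1  2.3] turn -0.11
[0.14943305 0.03248035 0.03665447] [9.588e-01 2.839e-01 6.400e-03 6.000e-04]
```

Gripped. I'll turn clockwise toward the stop, watching torque.

Call:
servo_tool:
  rows:
    - [[0, 0, 0], 4, -1]
    - [[0, 0, 0], 9, -1]
    - [[0, 0, 0], 14, -1]
    - [[0, 0, 0], 19, -1]
    - [[0, 0, 0], 24, -1]
    - [[0, 0, 0], 29, -1]
    - [[0, 0, 0], 34, -1]
    - [[0, 0, 0], 39, -1]

```text
t: 19.35
tcp_pos: [0.4937, -0.2842, 0.2723]
tool_rot: [0.999, -0.054, 0.007, 0.001]
force: [-1.2, -7.0, -10.4]
finger_gap: 0.134
```

```bash
python3 -c "
from h import *
to(.4931,-.2847,.270,33.1);s=sense();print(s['ft_torque'],s['tool_rot'].round(4))"; python3 kn.py | grep arm
```

```text
t 19.35 pos [ 0.4937 -0.2842  0.2723] yaw -6.15 q [-0.72  0.64  1.69  0.01  0.8   0.95] F [ -1.2  -7.  -10.4] gap 0.134
shift [-0.6  0.6  2.3] turn -39.25
[-1.16585266  0.25094637  0.04923229] [ 0.9985 -0.0537  0.0073  0.001 ]
wrist arm 1451 mean [ 0.5113 -0.2601] axis 55.9 bearing 53.4
side arm 12
scene arm 45 mean [ 0.5121 -0.2633] axis 168.3 bearing 48.4
```

The arm followed 39° with no slip, bearing 93°→53°. About 20° remain to the stop near 33°.

Call:
servo_tool:
  rows:
    - [[0, 0, 1], 4, -1]
    - [[0, 0, 1], 8, -1]
    - [[0, 0, 1], 12, -1]
    - [[0, 0, 1], 15, -1]
    - [[0, 0, 1], 15, -1]

```text
t: 20.05
tcp_pos: [0.4935, -0.2851, 0.2722]
tool_rot: [0.983, -0.182, 0.007, 0.001]
force: [-4.2, -2.6, -0.4]
finger_gap: 0.129
```

```bash
python3 -c "
from h import *
to(.4931,-.2847,.270,33.1);s=sense();print(s['ft_torque'],s['tau'][5])"; python3 kn.py | grep 'wrist'
```

```text
t 20.05 pos [ 0.4935 -0.2851  0.2722] yaw -20.94 q [-0.72  0.64  1.69  0.01  0.8   1.21] F [-4.2 -2.6 -0.4] gap 0.129
shift [-0.6 -0.3  2.2] turn -54.04
[-0.50670647  0.76568567 -0.00874585] 0.17524444498121738
wrist bar 3324 mean [ 0.4993 -0.2869] axis 162.4 bearing -19.2
wrist arm 1473 mean [ 0.5175 -0.266 ] axis 33.0 bearing 37.6
```

Call:
servo_tool:
  rows:
    - [[0, 0, 0], 3, -1]
    - [[0, 0, 0], 6, -1]
    - [[0, 0, 0], 8, -1]

```text
t: 20.55
tcp_pos: [0.4933, -0.2855, 0.2722]
tool_rot: [0.968, -0.249, 0.007, 0.001]
force: [-2.4, -3.1, -1.8]
finger_gap: 0.131
```

```bash
python3 -c "
from h import *
to(.4931,-.2847,.270,33.1);s=sense();print(s['ft_torque'],s['tau'][5])"; python3 kn.py | grep 'wrist'
```

```text
t 20.55 pos [ 0.4933 -0.2855  0.2722] yaw -28.87 q [-0.72  0.64  1.69  0.01  0.8   1.35] F [-2.4 -3.1 -1.8] gap 0.131
shift [-0.6 -0.6  2.2] turn -61.97
[-0.47687945  0.67892635  0.14527097] -0.02019512525293976
wrist bar 3301 mean [ 0.4991 -0.2877] axis 155.5 bearing -26.7
wrist arm 1473 mean [ 0.5199 -0.2692] axis 22.400000000000006 bearing 30.0
```

The torque rose to 0.145 N m, which is clutch slip level, with the arm at bearing 30°. I'll turn 5° more to confirm that the arm no longer follows.

Call:
servo_tool:
  rows:
    - [[0, 0, 0], 2, -1]
    - [[0, 0, 0], 4, -1]
    - [[0, 0, 0], 5, -1]
    - [[0, 0, 0], 5, -1]

```text
t: 21.15
tcp_pos: [0.4932, -0.2858, 0.2722]
tool_rot: [0.957, -0.29, 0.007, 0.001]
force: [-4.2, -3.7, -2.7]
finger_gap: 0.135
```

```bash
python3 -c "
from h import *
to(.4931,-.2847,.270,33.1);s=sense();print(s['ft_torque'],s['tau'][5])"; python3 kn.py | grep 'wrist'
```

```text
t 21.15 pos [ 0.4932 -0.2858  0.2722] yaw -33.73 q [-0.72  0.64  1.69  0.01  0.8   1.43] F [-4.2 -3.7 -2.7] gap 0.135
shift [-0.7 -0.9  2.2] turn -66.83
[-0.66188594  0.87193284  0.08523238] 0.12460889294743538
wrist bar 3304 mean [ 0.4989 -0.2883] axis 150.8 bearing -31.6
wrist arm 1462 mean [ 0.5199 -0.2694] axis 18.30000000000001 bearing 29.7
```

The knob turned 4.9° and the arm stayed within 0.3°, after 63° (1.10 rad) of arm travel in all. So it is at the stop with the clutch slipping. Letting go and rising.

Call:
servo_tool:
  rows:
    - [[0, 0, 0], 0, -0.7]
    - [[0, 0, 0], 0, -0.3]
    - [[0, 0, 0], 0, -0.2]
    - [[0, 0, 0], 0, -0.2]
    - [[0, 0, -25], 0, -0.2]
    - [[0, 0, -70], 0, -0.2]
    - [[0, 0, -115], 0, -0.2]
    - [[0, 0, -130], 0, -0.2]

```text
t: 22.15
tcp_pos: [0.4925, -0.2854, 0.4073]
tool_rot: [0.957, -0.29, 0.012, 0.003]
force: [0.3, 0.1, 0.3]
finger_gap: 0.404
```

```bash
python3 kn.py; python3 - <<'E'
from h import *
a=shot('wrist')['image'];b=shot('side')['image'][150:360,190:400]
cv2.imwrite('pics/end.png',np.hstack([cv2.resize(a,(480,360)),cv2.resize(b,(320,360),interpolation=3)]))
E
```

```text
t 22.15 pos [ 0.4925 -0.2854  0.4073] yaw -33.71 q [-0.72  0.45  1.58  0.01  1.09  1.43] F [0.3 0.1 0.3] gap 0.404
shift [ -3.2  -0.7 137.2] turn -66.81
[ 0.957  -0.2899  0.0118  0.0026]
wrist bar 579 mean [ 0.4957 -0.287 ] axis 145.1 bearing -41.1
wrist arm 478 mean [ 0.5191 -0.269 ] axis 24.0 bearing 31.2
side bar 87 mean [ 0.4908 -0.2874] axis 146.4 bearing -131.2
side arm 35 mean [ 0.5257 -0.2686] axis 167.4 bearing 26.2
scene bar 46 mean [ 0.4858 -0.28  ] axis 147.1 bearing 147.3
scene arm 44 mean [ 0.5126 -0.2688] axis 4.300000000000011 bearing 39.1
tray post tops z [0.1071 0.1091 0.1101]
```

View pics/end.png

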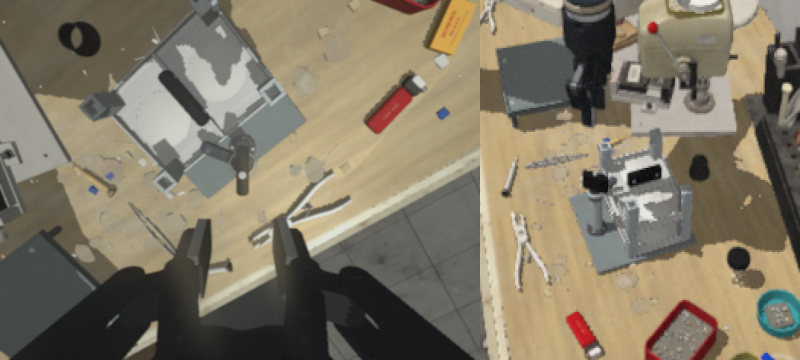

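The picture shows the tray seated on the four posts, the latch arm over its near wall at about (225,150), the gripper clear, and the bystanders as they lay.

```bash
python3 -c "
from station import sign_off
print(sign_off())"
```

```text
the job is handed in; nothing more can be done
None
```

The lens tray is seated on the carrier, the latch arm is over its wall at the stop, and I handed the job in at about t = 22 s.

- **Tray:** I lifted it off the stand and pivoted it level on its pins on a free patch of worktop behind the carrier, because the tool cannot tilt. I let go there, regrasped it, and lowered it into the four corner posts.
- **Seating check:** a 10 N push moved it no further. The post tops read 109–110 mm against 110 expected, it was level to 0.3°, and centred to about 0.3 mm.
- **Latch:** I turned the knob clockwise. The arm swung about 63° (1.10 rad) and stopped, and torque rose to about 0.13–0.15 N m. A further 5° of knob moved the arm only 0.3°, so the clutch was slipping; I stopped and let go there.
- **After release:** the last pictures show the arm over the wall, the tray down, and the other things apparently undisturbed.
- **Disagreements:** the side and scene cameras once read a 2–4° tray tilt while it was held, which the wrist camera's rim heights contradicted. I put that down to the curved lens tops. Their latch bearings at the end (26° and 39°) scattered around the wrist camera's 31° because few pixels were visible.

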